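# Sort stripped engine parts into the sample trays

### The arm

A 6-joint arm with a two-finger parallel gripper is mounted at the origin on the work surface. World frame = base frame: x ahead of the robot, y to its left, z up, the work surface at z = 0. Lengths are in mm, angles in degrees, forces in N, time in s.
With the tool pointing down it reaches from about 325 to 900 mm from the base axis. Payload 6.1 kg.
Tool frame: the origin (TCP) lies at the centre of the arm's flange, where the gripper is bolted on; the fingertips stand 182 mm ahead of it and the grasp point (between the pads) lies r.grip_point_offset ahead of it (r.grip_point_offset is the distance from the TCP to the grasp point, in mm); y points along the fingers, x is the direction in which the jaws open and shut, and the axes are right-handed (so a half turn about y gives the same grasp; the last joint's range is limited). The gripper opens to 87 mm and grips with 3 to 60 N. Pads are 19 mm wide; open, the fingers measure 117 mm over their backs; the gripper's body (75 mm by 190 mm) begins 51 mm behind the grasp point.
Start: joints at [63.249, 12.628, 87.462, -0, 79.91, -7.225], TCP at [208.899, 589.049, 404.738] pointing down, gripper open.
Joint ranges: [-170.65, 170.65], [-52.31, 119.04], [5.05, 147.46], [-71.25, 251.25], [11.57, 151.72], [-153.62, 153.62]. Speed limits (degrees/s): [147.25, 147.25, 172.46, 180, 180, 180].

### API

Orientations are given as a 3x3 rotation matrix whose columns are the frame's x, y, z axes.
In Python, from bench import get_state, camera, job_done, r gives the robot as it stands.
- The arm moves only by the tool step_arm, never from a script. Its arguments are lists of equal length, an entry for each row: "dr": the turn, a rotation vector about the tool's x, y, z in degrees, a list of three; "travel": the shift along the tool's x, y, z in m, a list of three; "gripper": the opening, from 0 (shut) to 1 (fully open). A call has 1 to 20 rows; each row is the pose to reach, as a shift and turn from the pose commanded when the call began, along the tool's axes at that moment; what a row does not reach only later rows make up. A row lasts 1/12 s, in which the tool goes at most 41.7 mm and 7.16 degrees, less where a joint would pass 70% of its speed; a pose out of reach is approached as far as the arm can. A call with a gripper value outside its range is refused whole. The fingers move at their own pace and stop on an object; "squeeze" is the grip in N (left out, the last holds). Time passes only in rows, so rows that repeat a pose let the fingers close. It gives the time, the measured TCP pose, the force and the opening at its end, in the units of the state.
- get_state(): the state, without advancing time (a new reading comes with each control period).
- camera(name): name is "side" or "top" or "wrist"; returns a dict with "image" (420x560x3 uint8, red, green, blue), "depth" (420x560 float32, mm along the optical axis (not along the pixel's ray), 0 where there is no reading), "intrinsics" (3x3 intrinsics, pixels), "D" ([k1, k2, p1, p2, k3] as OpenCV has them; the pictures are not rectified), "rvec" (rotation vector, rad) and "tvec" (3), from world to camera coordinates, as OpenCV has them. Camera axes: x right, y down, z forward; pixel columns grow to the right and rows downward; lengths in mm; the calibration is good to about 2 mm. A picture is of the moment at which its call begins.
- job_done(): hands the job in, once; it reports no verdict.
The state is a dict: "t": time; "joints": joint angles; "dq": joint speeds; "tau": joint torques, N m; "position": TCP position; "eef_rot": TCP orientation; "wrist_force": force on the tool from outside, world axes, zero at the start; "wrist_torque": the same for the moment, N m; "grip_width": finger opening in mm.
Only numpy, scipy, OpenCV 4.12 (cv2) and the standard library are available. Lean on these libraries where they do the work, as an engineer would, in place of code of your own. Each camera call takes 0.05 s, during which the arm holds its last target. There are 200 camera calls.

### The job

Sort the five loose engine parts on the black rubber mat into the four grey trays: each tray has a sample fixed on its ledge showing the kind and size that belongs in it, and both spark plugs go in the spark-plug tray. Set each part down, do not drop it: the piston standing upright on its skirt, the bearings and plugs lying flat, each resting on the tray's own floor inside the walls and none on top of another. Leave the oil bottle standing where it is.

Things in the scene. Friction and masses are not known exactly. Their poses are not given: they have to be found in the camera images.
- piston_mid (a point): The loose engine piston: a plain aluminium cylinder 44 mm in diameter and 42 mm tall, standing upright on its skirt on the mat (black rubber, 3 mm thick), crown up. The point is its centre, 21 mm above its foot; z is its axis (up). About 0.11 kg.
- large_bearing_mid (a point): The loose large ball bearing: steel ring 52 mm outside diameter, 25 mm bore, 15 mm thick, lying flat on the mat (3 mm thick rubber). The point is its centre, 7.5 mm above its underside; z is its axis. About 0.13 kg.
- small_bearing_mid (a point): The loose small ball bearing: steel ring 30 mm outside diameter, 10 mm bore, 9 mm thick, lying flat on the mat. The point is its centre, 4.5 mm above its underside; z is its axis. About 0.03 kg.
- long_plug_mid (a point): The loose long spark plug, 69 mm long, lying on the mat. Point: middle of its steel hexagon, on the axis, 10 mm above the mat, near its centre of mass. x: its long axis towards the white insulator and terminal, which end 37 mm from the point; thread ends 33 mm the other way. Grip the hexagon: 16 mm long (x), 21 mm wide across, 20 mm high; it lies on a flat, does not roll. 0.06 kg.
- short_plug_mid (a point): The loose short spark plug, 50 mm long, lying on the mat; same hexagon (16 mm long, 21 mm wide across, 20 mm high), on a flat. Point: middle of the hexagon, 10 mm above the mat. x: its long axis towards the white insulator and terminal, which end 28 mm from the point; thread ends 22 mm the other way. 0.045 kg.
- piston_tray_floor (a point): The tray for the piston: one of four like grey trays in a row, fixed to the bench. Fixed on the ledge at its far end is its sample, a piston like the loose one, standing (42 mm tall). Point: centre of the inner floor, 4 mm above the bench; x towards the ledge, y across, z up. Inside 130 mm (x) by 100 mm (y); walls 4 mm thick, 16 mm above the floor. Sample's centre at x = 96 mm.
- large_bearing_tray_floor (a point): The tray for large bearings: one of four like grey trays in a row, fixed to the bench. Fixed on the ledge at its far end is its sample, a large ball bearing (52 mm across). Point: centre of the inner floor, 4 mm above the bench; x towards the ledge, y across, z up. Inside 130 mm (x) by 100 mm (y); walls 4 mm thick, 16 mm above the floor. Sample's centre at x = 96 mm.
- small_bearing_tray_floor (a point): The tray for small bearings: one of four like grey trays in a row, fixed to the bench. Fixed on the ledge at its far end is its sample, a small ball bearing (30 mm across). Point: centre of the inner floor, 4 mm above the bench; x towards the ledge, y across, z up. Inside 130 mm (x) by 100 mm (y); walls 4 mm thick, 16 mm above the floor. Sample's centre at x = 96 mm.
- plug_tray_floor (a point): The tray for spark plugs: one of four like grey trays in a row, fixed to the bench. Fixed on the ledge at its far end is its sample, a spark plug lying across it (both loose plugs belong here). Point: centre of the inner floor, 4 mm above the bench; x towards the ledge, y across, z up. Inside 130 mm (x) by 100 mm (y); walls 4 mm thick, 16 mm above the floor. Sample's centre at x = 96 mm.
- oil_bottle: A bystander: an upright grey oil bottle, 65 by 105 mm and about 197 mm tall, standing loose to the left of the trays. The origin is the centre of its underside. About 0.9 kg.
There are look-alikes about, which are no part of the job. What is shaped like the part that bears small_bearing_tray_floor but red is not meant. What is shaped like the part that bears long_plug_mid but pink is not meant.

How it is judged (in metres and radians):
At the end, for the whole second after the job is handed in: Every part at rest inside its kind's tray: centre within 60 mm (along) and 46 mm (across) of the tray's centre, within 4 mm of its resting height on the floor; piston upright, bearings flat within 0.12 rad, plugs level within 0.2 rad; oil bottle upright, moved less than 30 mm (x of piston_mid in the frame of piston_tray_floor between -0.06 and 0.06 m and y of piston_mid in the frame of piston_tray_floor between -0.046 and 0.046 m and z of piston_mid in the frame of piston_tray_floor between 0.017 and 0.025 m and angle between piston_mid's own z axis and vertical below 0.12 rad and linear speed of each of piston, large_bearing, small_bearing, long_plug, short_plug below 0.02 m/s and x of large_bearing_mid in the frame of large_bearing_tray_floor between -0.06 and 0.06 m and y of large_bearing_mid in the frame of large_bearing_tray_floor between -0.046 and 0.046 m and z of large_bearing_mid in the frame of large_bearing_tray_floor between 0.0035 and 0.0115 m and (angle between large_bearing_mid's own z axis and vertical below 0.12 rad or angle between large_bearing_mid's own z axis and vertical above 3.02 rad) and x of small_bearing_mid in the frame of small_bearing_tray_floor between -0.06 and 0.06 m and y of small_bearing_mid in the frame of small_bearing_tray_floor between -0.046 and 0.046 m and z of small_bearing_mid in the frame of small_bearing_tray_floor between 0.0005 and 0.0085 m and (angle between small_bearing_mid's own z axis and vertical below 0.12 rad or angle between small_bearing_mid's own z axis and vertical above 3.02 rad) and x of long_plug_mid in the frame of plug_tray_floor between -0.06 and 0.06 m and y of long_plug_mid in the frame of plug_tray_floor between -0.046 and 0.046 m and z of long_plug_mid in the frame of plug_tray_floor between 0.006 and 0.014 m and angle between long_plug_mid's own x axis and vertical between 1.37 and 1.77 rad and x of short_plug_mid in the frame of plug_tray_floor between -0.06 and 0.06 m and y of short_plug_mid in the frame of plug_tray_floor between -0.046 and 0.046 m and z of short_plug_mid in the frame of plug_tray_floor between 0.006 and 0.014 m and angle between short_plug_mid's own x axis and vertical between 1.37 and 1.77 rad and distance of oil_bottle from where it was at the start of the episode below 0.03 m and angle between oil_bottle's own z axis and vertical below 0.15 rad); the robot touches nothing.
It fails at once if a part is dropped or flung: it moves faster than 0.8 m/s (a free fall of about 33 mm) while its centre is lower than 60 mm above the bench ((linear speed of piston above 0.8 m/s and height (world z) of piston_mid below 0.06 m) or (linear speed of large_bearing above 0.8 m/s and height (world z) of large_bearing_mid below 0.06 m) or (linear speed of small_bearing above 0.8 m/s and height (world z) of small_bearing_mid below 0.06 m) or (linear speed of long_plug above 0.8 m/s and height (world z) of long_plug_mid below 0.06 m) or (linear speed of short_plug above 0.8 m/s and height (world z) of short_plug_mid below 0.06 m)).
It fails at once if the oil bottle is shifted by more than 30 mm or tipped (distance of oil_bottle from where it was at the start of the episode above 0.03 m or angle between oil_bottle's own z axis and vertical above 0.3 rad).
It also fails if it takes over 104 s, if anything falls off the work surface, if the arm or the gripper's body presses on something with over 40 N, if the wrist force passes 120 N, or if a joint passes its speed limit or range.

## Working session

There is one attempt and no reset: what is moved stays moved. The work goes in short steps, Python scripts to look and compute and a tool call to move; the robot and the scene stay as the last step left them, time stands still between calls to the robot, and variables do not carry over. Pictures are saved under pics/ and viewed, about 12 in all and at most 16, crops included, and the job is handed in when it is done.

Besides the shell and the picture viewer there is one more tool, called as a command line: name --argument value ..., lists and objects as JSON in quotes. step_arm: Moves the arm, as the interface text tells. Its arguments: {"type":"object","properties":{"dr":{"type":"array","items":{"type":"array","items":{"type":"number"}}},"travel":{"type":"array","items":{"type":"array","items":{"type":"number"}}},"gripper":{"type":"array","items":{"type":"number"}},"squeeze":{"type":"number"}},"required":["dr","travel","gripper"]}

```bash
mkdir -p pics
python3 - <<'E'
from bench import get_state,camera,r
import cv2,numpy as np
s=get_state();print(s,r.grip_point_offset)
for n in("top","side"):
    c=camera(n);cv2.imwrite(f"pics/{n}0.png",c["image"][...,::-1]);print(n,c["intrinsics"],c["D"],c["rvec"],c["tvec"])
    np.savez(f"{n}0.npz",**c)
E
```

```text
{'t': 0.0, 'joints': array([ 6.32488231e+01,  1.26754744e+01,  8.75275681e+01, -9.10545609e-04,
        7.99103240e+01, -7.22648191e+00]), 'dq': array([ 0.1522898 ,  0.02097354, -0.0575335 , -0.02770073, -0.07124977,
        0.06930967]), 'tau': array([ 1.85597178e-04, -4.94613540e+01, -3.87379038e+01,  6.99559716e-02,
        5.70067239e-02, -1.64379039e-04]), 'position': array([208.7774576 , 588.80148856, 403.61773569]), 'eef_rot': array([[ 3.34209616e-01, -8.76637935e-04, -9.42498363e-01],
       [ 9.42496722e-01, -1.77388932e-03,  3.34210684e-01],
       [-1.96486955e-03, -9.99998042e-01,  2.33377512e-04]]), 'wrist_force': array([-0.058489  , -0.03718655,  0.10690162]), 'wrist_torque': array([ 0.00881689, -0.0692752 , -0.02807527]), 'grip_width': 87.11766842582088} 163.5
top [[540.02508265   0.         277.5396001 ]
 [  0.         540.02508265 212.76350037]
 [  0.           0.           1.        ]] [-0.17205602  0.          0.          0.          0.        ] [ 2.13777911 -2.07391232  0.22969485] [  37.51205274  443.25539456 1546.83821474]
side [[444.4873878    0.         282.17451475]
 [  0.         444.4873878  204.64204264]
 [  0.           0.           1.        ]] [0.02965642 0.         0.         0.         0.        ] [ 2.30976459 -0.42617836  0.16958838] [-378.86040018  164.67609631 1097.11829462]
```

View pics/top0.png

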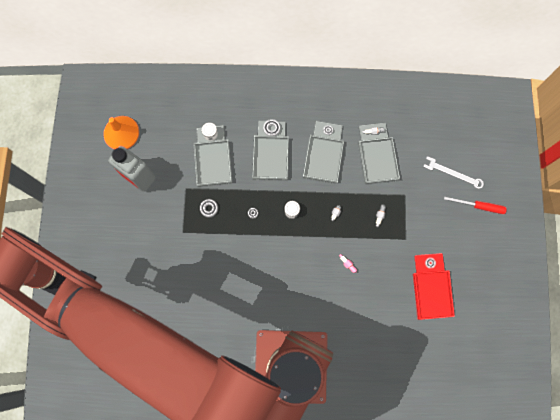

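View pics/side0.png

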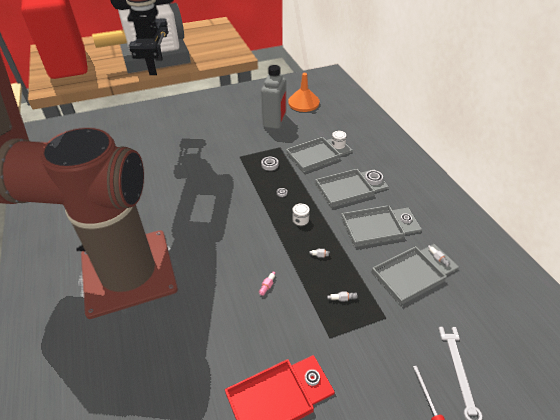

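```bash
cat > h.py <<'E'
import cv2,numpy as np
def ray(c,uv,z):
    uv=np.asarray(uv,float).reshape(-1,1,2)
    n=cv2.undistortPoints(uv,c["intrinsics"],c["D"]).reshape(-1,2)
    R=cv2.Rodrigues(c["rvec"])[0];t=np.ravel(c["tvec"])
    d=np.c_[n,np.ones(len(n))]@R; o=-R.T@t
    z=np.broadcast_to(z,(len(n),))
    return o+d*((z-o[2])/d[:,2])[:,None]
def proj(c,P):
    return cv2.projectPoints(np.asarray(P,float).reshape(-1,1,3),c["rvec"],c["tvec"],c["intrinsics"],c["D"])[0].reshape(-1,2)
def rect(c,x0,x1,y0,y1,z,s):
    "world-aligned picture of plane z, up=+x, left=+y, s px/mm"
    H,W=int((x1-x0)*s),int((y1-y0)*s)
    v,u=np.mgrid[:H,:W]
    P=np.c_[(x1-v/s).ravel(),(y1-u/s).ravel(),np.full(H*W,z)]
    m=proj(c,P).astype(np.float32).reshape(H,W,2)
    return cv2.remap(c["image"],m[...,0],m[...,1],cv2.INTER_CUBIC)
E
python3 - <<'E'
import numpy as np,cv2
from h import *
c=dict(np.load("top0.npz"))
im=c["image"];g=cv2.cvtColor(im,cv2.COLOR_RGB2GRAY)
uv=[[185,190],[405,240],[213,160],[271,157],[380,158]]
print(ray(c,uv,3).round(0))
o=np.array(ray(c,[[0,0]],0))
dz=[]
for u,v in [(213,165),(271,160),(240,150),(300,160),(240,225),(100,230)]:
    print((u,v),im[v,u],c["depth"][v-2:v+3,u-2:u+3].mean(),c["depth"][v-2:v+3,u-2:u+3].std())
P=ray(c,uv,3);a,b=P[:,:2].min(0),P[:,:2].max(0)
k=rect(c,P[1,0]-10,P[1,0]+300,P[1,1]-20,P[1,1]+620,10,1.25)
print("rect origin",P[1,:2])
cv2.imwrite("pics/rect0.png",k[...,::-1]);print(k.shape)
mat=(g<75).astype(np.uint8);mat[:185]=0;mat[242:]=0;mat[:,:180]=0;mat[:,408:]=0
hull=cv2.fillPoly(np.zeros_like(mat),[cv2.convexHull(cv2.findNonZero(mat))],1)
m=((g>75)&(cv2.erode(hull,np.ones((5,5)))>0)).astype(np.uint8)
n,l,st,ce=cv2.connectedComponentsWithStats(m)
for i in range(1,n):
    if st[i,4]>15: print("part",st[i],ce[i].round(1),ray(c,[ce[i]],10)[0].round(1))
E
```

```text
[[ 515.  339.    3.]
 [ 379. -339.    3.]
 [ 614.  257.    3.]
 [ 629.   77.    3.]
 [ 638. -265.    3.]]
(213, 165) [180 185 179] 1672.8569 3.9675288
(271, 160) [180 185 179] 1678.2089 4.5614085
(240, 150) [128 133 132] 1687.1577 4.0537977
(300, 160) [129 132 131] 1681.4587 4.9979067
(240, 225) [60 62 58] 1633.4652 4.3103347
(100, 230) [130 134 132] 1632.7928 3.0158157
rect origin [ 379.08328998 -338.64526249]
(387, 800, 3)
part [199 199  19  19 258] [208.2 207.7] [459.8 262.4  10. ]
part [284 200  16  19 241] [291.4 209. ] [463.5   9.3  10. ]
part [331 205  10  16 112] [335.3 212.2] [ 457.6 -124.1   10. ]
part [375 204  11  23 149] [380.  214.8] [ 453.5 -260.9   10. ]
part [247 207  12  12 105] [252.3 212.6] [448.7 127.4  10. ]
```

View pics/rect0.png

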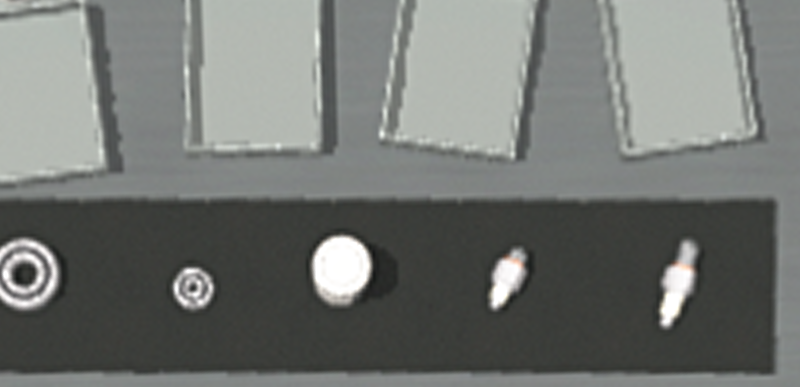

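Run:
```python
import numpy as np,cv2
from h import *
c=dict(np.load("top0.npz"))
s=2;X1=780
def W(p): p=np.asarray(p,float);return np.stack([X1-p[...,1]/s,360-p[...,0]/s],-1)
parts={"large":(460,262,18),"small":(449,127,12),"piston":(463,9,45),"short":(457,-124,13),"long":(453,-261,13)}
for n,(x,y,z) in parts.items():
    k=cv2.cvtColor(rect(c,x-45,x+45,y-45,y+45,z,4),cv2.COLOR_RGB2GRAY)
    th=100 if n!="piston" else 235
    cs=cv2.findContours((k>th).astype(np.uint8),0,2)[0];q=max(cs,key=cv2.contourArea)
    (u,v),rad=cv2.minEnclosingCircle(q)
    print(n,"centre",round(x+45-v/4,1),round(y+45-u/4,1),"r",round(rad/4,1))
    if n in("short","long"):
        m=np.zeros_like(k);cv2.drawContours(m,[q],-1,1,-1)
        p=np.argwhere(m).astype(float);p=np.c_[x+45-p[:,0]/4,y+45-p[:,1]/4]
        mu=p.mean(0);d=np.linalg.svd(p-mu,full_matrices=False)[2][0];d*=-np.sign(d[0])
        a=(p-mu)@d;b=(p-mu)@[-d[1],d[0]]
        print("  insul dir deg",np.degrees(np.arctan2(d[1],d[0])).round(1),"mean",mu.round(1),"ext",a.min().round(1),a.max().round(1),"mid",(mu+d*(a.min()+a.max())/2).round(1))
        print("  width profile",[(int(t),round(np.ptp(b[abs(a-t)<1.5]),0)) for t in np.arange(-30,31,5) if (abs(a-t)<1.5).any()])
k=rect(c,530,780,-360,360,20,s);cv2.imwrite("pics/tr.png",k[...,::-1])
g=cv2.cvtColor(k,cv2.COLOR_RGB2GRAY)
m=cv2.morphologyEx((g>152).astype(np.uint8),cv2.MORPH_OPEN,np.ones((7,7)))
for q in cv2.findContours(m,0,2)[0]:
    if cv2.contourArea(q)<5000: continue
    R=cv2.minAreaRect(q);B=W(cv2.boxPoints(R))
    print("tray",W(np.array(R[0])).round(1),(np.array(R[1])/s).round(1),"ang",R[2],"\n",B.round(0).tolist())
    cv2.drawContours(k,[cv2.boxPoints(R).astype(int)],-1,(255,0,0),1)
cv2.imwrite("pics/trays.png",cv2.resize(k,(800,278))[...,::-1])
```

```text
large centre 458.3 261.5 r 29.1
small centre 448.6 126.8 r 17.6
piston centre 458.2 9.6 r 22.6
short centre 455.5 -123.9 r 27.0
  insul dir deg 155.0 mean [ 456.5 -123.7] ext -26.1 27.9 mid [ 455.7 -123.4]
  width profile [(-25, np.float64(9.0)), (-20, np.float64(14.0)), (-15, np.float64(18.0)), (-10, np.float64(25.0)), (-5, np.float64(25.0)), (0, np.float64(25.0)), (5, np.float64(24.0)), (10, np.float64(18.0)), (15, np.float64(16.0)), (20, np.float64(15.0)), (25, np.float64(9.0))]
long centre 451.4 -259.6 r 36.7
  insul dir deg 162.8 mean [ 452.  -260.1] ext -36.0 37.4 mid [ 451.3 -259.9]
  width profile [(-30, np.float64(15.0)), (-25, np.float64(15.0)), (-20, np.float64(14.0)), (-15, np.float64(18.0)), (-10, np.float64(24.0)), (-5, np.float64(26.0)), (0, np.float64(27.0)), (5, np.float64(26.0)), (10, np.float64(19.0)), (15, np.float64(17.0)), (20, np.float64(17.0)), (25, np.float64(17.0)), (30, np.float64(12.0))]
tray [599.1 250.5] [128.7  95. ] ang 82.40535736083984 
 [[657.0, 306.0], [669.0, 212.0], [542.0, 195.0], [529.0, 289.0]]
tray [620.2  72.8] [128.5  95.5] ang 90.0 
 [[684.0, 120.0], [684.0, 25.0], [556.0, 25.0], [556.0, 120.0]]
tray [624.  -90.1] [ 97.6 135.6] ang 8.162056922912598 
 [[564.0, -32.0], [698.0, -51.0], [684.0, -148.0], [550.0, -129.0]]
tray [ 623.  -258.9] [129.6 109.3] ang 81.4163818359375 
 [[679.0, -195.0], [695.0, -303.0], [567.0, -323.0], [551.0, -215.0]]
tray [697.4 274. ] [84.2 74.4] ang 2.38594388961792 
 [[662.0, 318.0], [736.0, 315.0], [733.0, 230.0], [659.0, 234.0]]
tray [717.1 -96.7] [86.5 54.8] ang 8.130102157592773 
 [[696.0, -50.0], [750.0, -58.0], [738.0, -143.0], [684.0, -136.0]]
tray [ 712.3 -238.1] [67. 96.] ang 81.29263305664062 
 [[738.0, -186.0], [753.0, -281.0], [686.0, -291.0], [672.0, -196.0]]
tray [719.8  85.4] [62.4 98.6] ang 88.66777801513672 
 [[750.0, 135.0], [752.0, 37.0], [690.0, 35.0], [687.0, 134.0]]
```

View pics/trays.png

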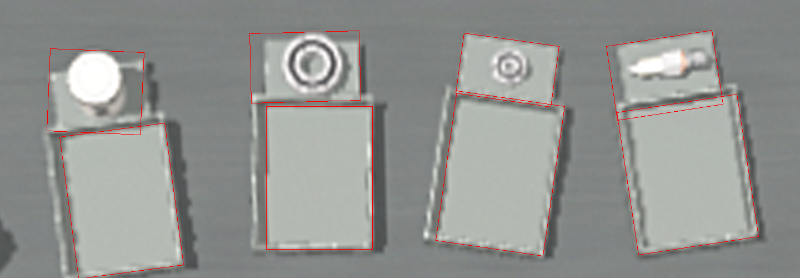

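Candidates (top view): large bearing (208,208), small bearing (253,212), piston (292,209), short plug (336,213) and long plug (380,215), all on the black mat. The pink plug (347,263) and red tray (434,290) are look-alikes, so I leave them alone. The rectified crop confirms the five mat parts. The trays left to right are piston, large bearing, small bearing and plug.

step_arm --dr '[[0,70.5,0],[0,70.5,0],[0,70.5,0],[0,70.5,0],[0,70.5,0],[0,70.5,0],[0,70.5,0],[0,70.5,0],[0,70.5,0],[0,70.5,0],[0,70.5,0],[0,70.5,0],[0,70.5,0],[0,70.5,0]]' --travel '[[-0.2246,0.12,-0.345],[-0.2246,0.12,-0.345],[-0.2246,0.12,-0.345],[-0.2246,0.12,-0.345],[-0.2246,0.12,-0.345],[-0.2246,0.12,-0.345],[-0.2246,0.12,-0.345],[-0.2246,0.12,-0.345],[-0.2246,0.12,-0.345],[-0.2246,0.12,-0.345],[-0.2246,0.12,-0.345],[-0.2246,0.12,-0.345],[-0.2246,0.12,-0.345],[-0.2246,0.12,-0.345]]' --gripper '[1,1,1,1,1,1,1,1,1,1,1,1,1,1]' --squeeze 25

```text
t: 1.27
position: [458.5, 262.8, 284.9]
eef_rot: [[1.0, -0.0, -0.001], [0.001, 0.0, 1.0], [-0.0, -1.0, 0.0]]
wrist_force: [-0.1, 0.4, 0.8]
grip_width: 87.0
```

Run:
```python
from bench import get_state,camera
import cv2,numpy as np
from h import *
s=get_state();print(s["t"],s["position"].round(1),s["eef_rot"].round(3).tolist())
c=camera("wrist");np.savez("w1.npz",**c)
im=c["image"].copy()
g=s["position"]+s["eef_rot"]@[0,163.5,0]
for P in ([459,262,18],[g[0],g[1],18]):
    u=proj(c,[P])[0];print(u);cv2.drawMarker(im,tuple(int(v) for v in u),(255,0,0),0,12)
cv2.imwrite("pics/w1.png",im[...,::-1])
```

```text
1.2667 [458.5 262.8 284.9] [[1.0, -0.0, -0.001], [0.001, 0.0, 1.0], [-0.0, -1.0, 0.0]]
[282.64062508 222.56252907]
[281.96730988 221.43811518]
```

View pics/w1.png

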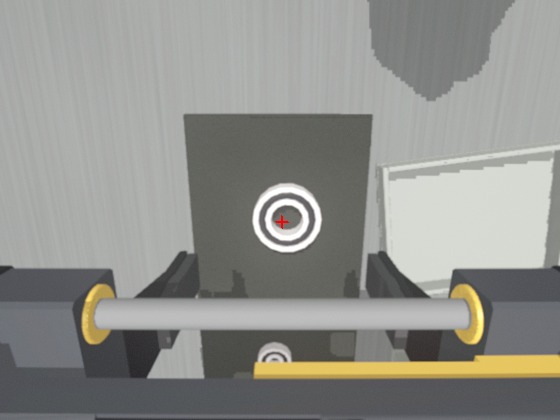

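Close view: the large bearing sits at (287,218), about 3 mm right of and above the marker at (282,222), so I correct for that.

step_arm --dr '[[0,0,0],[0,0,0],[0,0,0],[0,0,0],[0,0,0],[0,0,0],[0,0,0],[0,0,0],[0,0,0],[0,0,0],[0,0,0]]' --travel '[[0.002,0.03,0.002],[0.002,0.06,0.002],[0.002,0.08,0.002],[0.002,0.092,0.002],[0.002,0.097,0.002],[0.002,0.097,0.002],[0.002,0.097,0.002],[0.002,0.097,0.002],[0.002,0.097,0.002],[0.002,0.097,0.002],[0.002,0.097,0.002]]' --gripper '[1,1,1,1,1,0.45,0.45,0.45,0.45,0.45,0.45]' --squeeze 25

```text
t: 2.23
position: [461.3, 264.1, 188.5]
eef_rot: [[1.0, 0.001, 0.0], [-0.0, 0.0, 1.0], [0.001, -1.0, 0.0]]
wrist_force: [-0.4, 0.8, -1.0]
grip_width: 55.0
```

step_arm --dr '[[0,0,0],[0,0,0],[0,0,0],[0,0,0],[0,0,0],[0,0,0],[0,0,0],[0,0,0]]' --travel '[[0,0,0],[0,0,0],[0,0,0],[0,0,0],[0,-0.01,0],[0,-0.03,0],[0,-0.06,0],[0,-0.08,0]]' --gripper '[0.4,0.4,0.4,0.4,0.4,0.4,0.4,0.4]' --squeeze 30

```text
t: 2.9
position: [460.9, 264.0, 269.5]
eef_rot: [[1.0, -0.0, 0.0], [-0.0, -0.0, 1.0], [-0.0, -1.0, -0.0]]
wrist_force: [1.1, 0.2, -1.8]
grip_width: 50.7
```

step_arm --dr '[[0,0,0],[0,0,0],[0,0,0],[0,0,0],[0,0,0],[0,0,0],[0,0,0],[0,0,0],[0,0,0],[0,0,0],[0,0,0],[0,0,0],[0,0,0],[0,0,0],[0,0,0],[0,0,0]]' --travel '[[0.02,0,-0.024],[0.045,0,-0.053],[0.07,0,-0.082],[0.095,0,-0.111],[0.12,0,-0.14],[0.145,0,-0.17],[0.161,0,-0.189],[0.161,0,-0.189],[0.161,0.03,-0.189],[0.161,0.05,-0.189],[0.161,0.065,-0.189],[0.161,0.072,-0.189],[0.161,0.076,-0.189],[0.161,0.078,-0.189],[0.161,0.0785,-0.189],[0.161,0.0785,-0.189]]' --gripper '[0.4,0.4,0.4,0.4,0.4,0.4,0.4,0.4,0.4,0.4,0.4,0.4,0.4,0.4,0.4,0.4]'

```text
t: 4.23
position: [622.4, 75.2, 190.4]
eef_rot: [[1.0, 0.002, 0.0], [-0.0, -0.0, 1.0], [0.002, -1.0, -0.0]]
wrist_force: [0.4, -0.4, -1.1]
grip_width: 50.8
```

step_arm --dr '[[0,0,0],[0,0,0],[0,0,0],[0,0,0],[0,0,0],[0,0,0],[0,0,0],[0,0,0],[0,0,0],[0,0,0]]' --travel '[[0,0.0005,0],[0,0.0005,0],[0,0.0005,0],[0,0.0005,0],[0,0.0005,0],[0,0.0005,0],[0,-0.02,0],[0,-0.05,0],[0,-0.09,0],[0,-0.09,0]]' --gripper '[0.6,0.65,0.7,0.72,0.72,0.72,0.72,0.72,0.72,0.72]'

```text
t: 5.07
position: [625.0, 75.1, 288.0]
eef_rot: [[1.0, 0.013, 0.0], [-0.0, 0.0, 1.0], [0.013, -1.0, 0.0]]
wrist_force: [2.4, 0.8, 1.4]
grip_width: 62.7
```

Run:
```python
from bench import get_state,camera
import cv2,numpy as np
s=get_state();print(s["t"],s["position"],s["grip_width"])
a=camera("side")["image"][120:320,230:480];b=camera("wrist")["image"]
cv2.imwrite("pics/p2.png",np.hstack([cv2.resize(a,(440,352)),cv2.resize(b,(352,264)).repeat(1,0) if 0 else cv2.copyMakeBorder(cv2.resize(b,(352,264)),0,88,0,0,0)])[...,::-1])
```

```text
5.0667 [624.95801056  75.07296275 288.01763508] 62.700660965905655
```

View pics/p2.png

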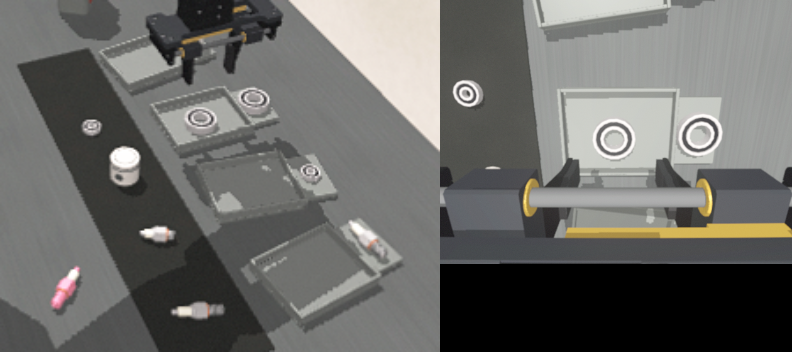

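Large bearing lies flat in its tray, at (200,118) in the crop. Piston next.

step_arm --dr '[[0,0,0],[0,0,0],[0,0,0],[0,0,0],[0,0,0],[0,0,0],[0,0,0],[0,0,0],[0,0,0],[0,0,0],[0,0,0],[0,0,0],[0,0,0],[0,0,0],[0,0,0],[0,0,0],[0,0,0],[0,0,0],[0,0,0],[0,0,0]]' --travel '[[-0.035,0,-0.014],[-0.07,0,-0.028],[-0.105,0,-0.042],[-0.14,0,-0.055],[-0.162,0,-0.063],[-0.162,0,-0.063],[-0.162,0,-0.063],[-0.162,0.03,-0.063],[-0.162,0.055,-0.063],[-0.162,0.072,-0.063],[-0.162,0.082,-0.063],[-0.162,0.085,-0.063],[-0.162,0.085,-0.063],[-0.162,0.085,-0.063],[-0.162,0.085,-0.063],[-0.162,0.085,-0.063],[-0.162,0.085,-0.063],[-0.162,0.085,-0.063],[-0.162,0.085,-0.063],[-0.162,0.085,-0.063]]' --gripper '[1,1,1,1,1,1,1,1,1,1,1,1,0.45,0.45,0.45,0.45,0.45,0.45,0.45,0.45]'

```text
t: 6.83
position: [460.1, 12.0, 194.6]
eef_rot: [[1.0, 0.001, 0.001], [-0.001, -0.0, 1.0], [0.001, -1.0, -0.0]]
wrist_force: [0.6, 0.2, 1.9]
grip_width: 43.0
```

step_arm --dr '[[0,0,0],[0,0,0],[0,0,0],[0,0,0],[0,0,0],[0,0,0],[0,0,0],[0,0,0],[0,0,0],[0,0,0]]' --travel '[[0,0,0],[0,0,0],[0,0,0],[0,0,0],[0,0,0],[0,-0.01,0],[0,-0.03,0],[0,-0.06,0],[0,-0.085,0],[0,-0.085,0]]' --gripper '[0.35,0.35,0.35,0.35,0.35,0.35,0.35,0.35,0.35,0.35]'

```text
t: 7.67
position: [461.7, 11.9, 284.5]
eef_rot: [[1.0, 0.008, 0.0], [-0.0, -0.001, 1.0], [0.008, -1.0, -0.001]]
wrist_force: [1.5, 0.5, -1.2]
grip_width: 43.2
```

step_arm --dr '[[0,0,0],[0,0,0],[0,0,0],[0,0,0],[0,0,0],[0,0,0],[0,0,0],[0,0,0],[0,0,0],[0,0,0],[0,0,0],[0,0,0],[0,0,0],[0,0,0],[0,0,0],[0,0,0],[0,0,0],[0,0,0],[0,0,0],[0,0,0]]' --travel '[[0.01,0,0.017],[0.028,0,0.048],[0.047,0,0.081],[0.066,0,0.113],[0.085,0,0.146],[0.104,0,0.178],[0.123,0,0.211],[0.135,0,0.232],[0.141,0,0.242],[0.141,0,0.242],[0.141,0,0.242],[0.141,0.025,0.242],[0.141,0.05,0.242],[0.141,0.068,0.242],[0.141,0.077,0.242],[0.141,0.081,0.242],[0.141,0.083,0.242],[0.141,0.084,0.242],[0.141,0.084,0.242],[0.141,0.084,0.242]]' --gripper '[0.35,0.35,0.35,0.35,0.35,0.35,0.35,0.35,0.35,0.35,0.35,0.35,0.35,0.35,0.35,0.35,0.35,0.35,0.35,0.35]'

```text
t: 9.33
position: [601.6, 254.1, 196.7]
eef_rot: [[1.0, 0.002, 0.001], [-0.001, 0.001, 1.0], [0.002, -1.0, 0.001]]
wrist_force: [0.7, -0.4, -0.8]
grip_width: 43.4
```

step_arm --dr '[[0,0,0],[0,0,0],[0,0,0],[0,0,0],[0,0,0],[0,0,0],[0,0,0],[0,0,0],[0,0,0],[0,0,0],[0,0,0]]' --travel '[[0,0.0005,0],[0,0.0005,0],[0,0.0005,0],[0,0.0005,0],[0,0.0005,0],[0,0.0005,0],[0,0.0005,0],[0,-0.02,0],[0,-0.05,0],[0,-0.084,0],[0,-0.084,0]]' --gripper '[0.52,0.55,0.58,0.62,0.65,0.65,0.65,0.65,0.65,0.65,0.65]'

```text
t: 10.25
position: [603.6, 254.8, 287.3]
eef_rot: [[1.0, 0.011, 0.0], [-0.0, 0.003, 1.0], [0.011, -1.0, 0.003]]
wrist_force: [1.1, 0.3, 2.3]
grip_width: 56.5
```

Run:
```python
from bench import get_state,camera
import cv2,numpy as np
s=get_state();print(s["t"],s["position"],s["grip_width"])
a=camera("side")["image"][120:320,230:480];b=camera("wrist")["image"]
cv2.imwrite("pics/p3.png",np.hstack([cv2.resize(a,(440,352)),cv2.copyMakeBorder(cv2.resize(b,(352,264)),0,88,0,0,0)])[...,::-1])
```

```text
10.25 [603.58705704 254.84078587 287.32681015] 56.45478467467051
```

View pics/p3.png

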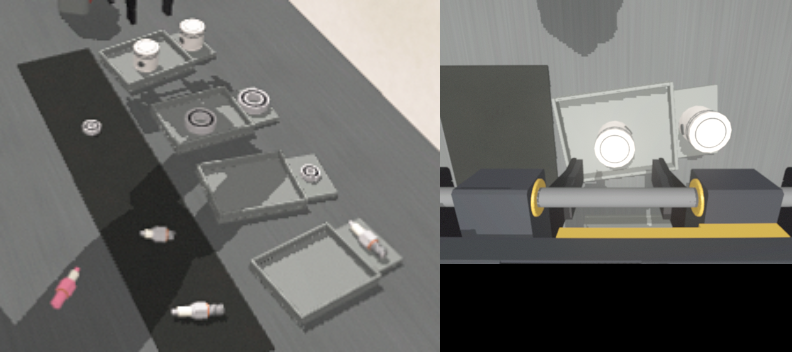

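Piston stands upright in its tray, at (146,55). Small bearing next.

step_arm --dr '[[0,0,0],[0,0,0],[0,0,0],[0,0,0],[0,0,0],[0,0,0],[0,0,0],[0,0,0],[0,0,0],[0,0,0],[0,0,0],[0,0,0],[0,0,0],[0,0,0],[0,0,0],[0,0,0],[0,0,0],[0,0,0],[0,0,0],[0,0,0]]' --travel '[[-0.025,0,-0.021],[-0.05,0,-0.041],[-0.075,0,-0.062],[-0.1,0,-0.083],[-0.125,0,-0.104],[-0.145,0,-0.12],[-0.151,0,-0.125],[-0.151,0,-0.125],[-0.151,0.03,-0.125],[-0.151,0.055,-0.125],[-0.151,0.073,-0.125],[-0.151,0.085,-0.125],[-0.151,0.091,-0.125],[-0.151,0.0925,-0.125],[-0.151,0.0925,-0.125],[-0.151,0.0925,-0.125],[-0.151,0.0925,-0.125],[-0.151,0.0925,-0.125],[-0.151,0.0925,-0.125],[-0.151,0.0925,-0.125]]' --gripper '[0.75,0.75,0.75,0.75,0.75,0.75,0.75,0.75,0.75,0.75,0.75,0.75,0.75,0.75,0.75,0.2,0.2,0.2,0.2,0.2]' --squeeze 15

```text
t: 12.02
position: [450.1, 129.1, 187.0]
eef_rot: [[1.0, 0.001, 0.0], [-0.0, 0.0, 1.0], [0.001, -1.0, 0.0]]
wrist_force: [0.4, 0.3, -0.4]
grip_width: 39.7
```

step_arm --dr '[[0,0,0],[0,0,0],[0,0,0],[0,0,0],[0,0,0],[0,0,0],[0,0,0],[0,0,0],[0,0,0],[0,0,0],[0,0,0],[0,0,0]]' --travel '[[0,0,0],[0,0,0],[0,0,0],[0,0,0],[0,0,0],[0,0,0],[0,0,0],[0,0,0],[0,-0.01,0],[0,-0.03,0],[0,-0.06,0],[0,-0.08,0]]' --gripper '[0.2,0.2,0.2,0.2,0.2,0.2,0.2,0.2,0.2,0.2,0.2,0.2]'

```text
t: 13.02
position: [450.0, 129.1, 268.8]
eef_rot: [[1.0, 0.001, 0.0], [-0.0, 0.0, 1.0], [0.001, -1.0, 0.0]]
wrist_force: [0.6, 0.1, 0.4]
grip_width: 29.4
```

step_arm --dr '[[0,0,0],[0,0,0],[0,0,0],[0,0,0],[0,0,0],[0,0,0],[0,0,0],[0,0,0],[0,0,0],[0,0,0],[0,0,0],[0,0,0],[0,0,0],[0,0,0],[0,0,0],[0,0,0],[0,0,0],[0,0,0],[0,0,0],[0,0,0]]' --travel '[[0.012,0,-0.015],[0.034,0,-0.043],[0.057,0,-0.072],[0.08,0,-0.1],[0.103,0,-0.129],[0.126,0,-0.158],[0.149,0,-0.187],[0.165,0,-0.207],[0.172,0,-0.216],[0.172,0,-0.216],[0.172,0,-0.216],[0.172,0.025,-0.216],[0.172,0.045,-0.216],[0.172,0.062,-0.216],[0.172,0.071,-0.216],[0.172,0.075,-0.216],[0.172,0.077,-0.216],[0.172,0.0785,-0.216],[0.172,0.0785,-0.216],[0.172,0.0785,-0.216]]' --gripper '[0.2,0.2,0.2,0.2,0.2,0.2,0.2,0.2,0.2,0.2,0.2,0.2,0.2,0.2,0.2,0.2,0.2,0.2,0.2,0.2]'

```text
t: 14.68
position: [622.3, -87.0, 189.4]
eef_rot: [[1.0, 0.002, 0.0], [-0.0, -0.0, 1.0], [0.002, -1.0, -0.0]]
wrist_force: [-0.5, -0.3, -0.3]
grip_width: 29.1
```

step_arm --dr '[[0,0,0],[0,0,0],[0,0,0],[0,0,0],[0,0,0],[0,0,0],[0,0,0],[0,0,0],[0,0,0],[0,0,0],[0,0,0]]' --travel '[[0,0.0005,0],[0,0.0005,0],[0,0.0005,0],[0,0.0005,0],[0,0.0005,0],[0,0.0005,0],[0,0.0005,0],[0,-0.02,0],[0,-0.05,0],[0,-0.08,0],[0,-0.08,0]]' --gripper '[0.36,0.4,0.45,0.5,0.55,0.55,0.55,0.55,0.55,0.55,0.55]'

```text
t: 15.6
position: [624.4, -87.7, 275.4]
eef_rot: [[1.0, 0.01, 0.0], [-0.0, -0.003, 1.0], [0.01, -1.0, -0.003]]
wrist_force: [1.8, -0.8, 1.0]
grip_width: 48.1
```

step_arm --dr '[[0,-65,0],[0,-65,0],[0,-65,0],[0,-65,0],[0,-65,0],[0,-65,0],[0,-65,0],[0,-65,0],[0,-65,0],[0,-65,0],[0,-65,0],[0,-65,0],[0,-65,0]]' --travel '[[-0.02,0,-0.005],[-0.04,0,-0.01],[-0.06,0,-0.014],[-0.08,0,-0.018],[-0.1,0,-0.023],[-0.12,0,-0.028],[-0.14,0,-0.032],[-0.155,0,-0.035],[-0.162,0,-0.037],[-0.162,0,-0.037],[-0.162,0,-0.037],[-0.162,0,-0.037],[-0.162,0,-0.037]]' --gripper '[0.6,0.6,0.6,0.6,0.6,0.6,0.6,0.6,0.6,0.6,0.6,0.6,0.6]'

```text
t: 16.68
position: [460.5, -123.9, 268.4]
eef_rot: [[0.425, 0.001, -0.905], [0.905, -0.0, 0.425], [0.0, -1.0, -0.001]]
wrist_force: [0.5, 0.9, 0.2]
grip_width: 52.5
```

```bash
cat > look.py <<'E'
import sys
from bench import get_state,camera
from h import *
s=get_state();print(s["t"],s["position"].round(1),s["grip_width"])
w=camera("wrist");b=w["image"].copy();a=camera("side")["image"][120:320,230:480]
R=s["eef_rot"];g=s["position"]+R@[0,163.5,0];g[2]=float(sys.argv[2])
u=proj(w,[g-40*R[:,0],g+40*R[:,0],g-30*R[:,2],g+30*R[:,2]]).astype(int)
for i in(0,2):cv2.line(b,tuple(map(int,u[i])),tuple(map(int,u[i+1])),(255,0,0),1)
cv2.imwrite(sys.argv[1],np.hstack([cv2.copyMakeBorder(cv2.resize(a,(350,280)),0,140,0,0,0),b[:,60:500]])[...,::-1])
E
python3 look.py pics/p4.png 13
```

```text
16.6833 [ 460.5 -123.9  268.4] 52.54975860682703
```

View pics/p4.png

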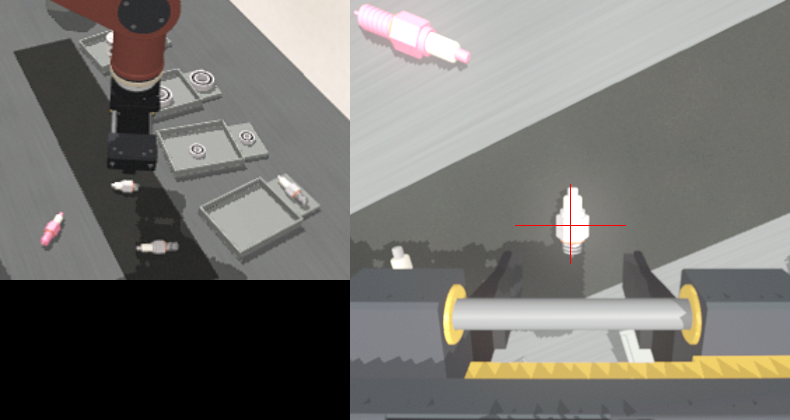

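Small bearing is flat in its tray. The short plug's hexagon (572,223) lies under the cross (571,225), aligned.

step_arm --dr '[[0,0,0],[0,0,0],[0,0,0],[0,0,0],[0,0,0],[0,0,0],[0,0,0],[0,0,0],[0,0,0],[0,0,0],[0,0,0],[0,0,0],[0,0,0],[0,0,0],[0,0,0],[0,0,0]]' --travel '[[0,0.025,0],[0,0.05,0],[0,0.068,0],[0,0.077,0],[0,0.08,0],[0,0.08,0],[0,0.08,0],[0,0.08,0],[0,0.08,0],[0,0.08,0],[0,0.08,0],[0,0.08,0],[0,0.08,0],[0,0.08,0],[0,0.08,0],[0,0.08,0]]' --gripper '[0.6,0.6,0.6,0.6,0.6,0.6,0.15,0.15,0.15,0.15,0.15,0.15,0.15,0.15,0.15,0.15]' --squeeze 25

```text
t: 18.12
position: [460.0, -124.0, 188.6]
eef_rot: [[0.423, 0.0, -0.906], [0.906, -0.0, 0.423], [-0.0, -1.0, -0.001]]
wrist_force: [-0.7, 1.8, 5.9]
grip_width: 20.5
```

step_arm --dr '[[0,0,0],[0,0,0],[0,0,0],[0,0,0],[0,0,0],[0,0,0]]' --travel '[[0,0,0],[0,-0.01,0],[0,-0.03,0],[0,-0.06,0],[0,-0.08,0],[0,-0.08,0]]' --gripper '[0.15,0.15,0.15,0.15,0.15,0.15]'

```text
t: 18.62
position: [461.6, -124.7, 273.1]
eef_rot: [[0.423, 0.007, -0.906], [0.906, -0.003, 0.423], [0.0, -1.0, -0.008]]
wrist_force: [0.8, 0.2, 0.7]
grip_width: 20.8
```

step_arm --dr '[[0,6,0],[0,12,0],[0,18,0],[0,24,0],[0,30,0],[0,36,0],[0,42,0],[0,48,0],[0,54,0],[0,56,0],[0,56,0],[0,56,0]]' --travel '[[-0.003,0,-0.015],[-0.007,0,-0.04],[-0.012,0,-0.07],[-0.017,0,-0.1],[-0.022,0,-0.13],[-0.027,0,-0.16],[-0.032,0,-0.19],[-0.036,0,-0.212],[-0.0386,0,-0.225],[-0.0386,0,-0.225],[-0.0386,0,-0.225],[-0.0386,0,-0.225]]' --gripper '[0.15,0.15,0.15,0.15,0.15,0.15,0.15,0.15,0.15,0.15,0.15,0.15]'

```text
t: 19.62
position: [646.9, -253.9, 266.9]
eef_rot: [[0.988, -0.002, -0.157], [0.157, 0.001, 0.988], [-0.002, -1.0, 0.001]]
wrist_force: [-0.7, -0.6, 0.2]
grip_width: 21.1
```

step_arm --dr '[[0,0,0],[0,0,0],[0,0,0],[0,0,0],[0,0,0],[0,0,0],[0,0,0],[0,0,0],[0,0,0]]' --travel '[[0,0.025,0],[0,0.045,0],[0,0.062,0],[0,0.071,0],[0,0.075,0],[0,0.077,0],[0,0.0785,0],[0,0.0785,0],[0,0.0785,0]]' --gripper '[0.15,0.15,0.15,0.15,0.15,0.15,0.15,0.15,0.15]'

```text
t: 20.37
position: [647.8, -254.3, 191.0]
eef_rot: [[0.988, 0.002, -0.156], [0.156, -0.001, 0.988], [0.002, -1.0, -0.001]]
wrist_force: [0.2, -0.1, -0.5]
grip_width: 20.9
```

step_arm --dr '[[0,0,0],[0,0,0],[0,0,0],[0,0,0],[0,0,0],[0,0,0],[0,0,0],[0,0,0],[0,0,0],[0,0,0]]' --travel '[[0,0.0005,0],[0,0.0005,0],[0,0.0005,0],[0,0.0005,0],[0,0.0005,0],[0,0.0005,0],[0,-0.02,0],[0,-0.05,0],[0,-0.08,0],[0,-0.08,0]]' --gripper '[0.26,0.3,0.34,0.38,0.4,0.4,0.4,0.4,0.4,0.4]'

```text
t: 21.2
position: [649.7, -255.2, 277.7]
eef_rot: [[0.988, 0.01, -0.156], [0.156, -0.005, 0.988], [0.009, -1.0, -0.007]]
wrist_force: [0.3, -0.4, 1.4]
grip_width: 34.5
```

step_arm --dr '[[0,-64,0],[0,-64,0],[0,-64,0],[0,-64,0],[0,-64,0],[0,-64,0],[0,-64,0],[0,-64,0],[0,-64,0],[0,-64,0],[0,-64,0],[0,-64,0],[0,-64,0]]' --travel '[[-0.025,0,0.003],[-0.05,0,0.006],[-0.075,0,0.01],[-0.1,0,0.013],[-0.125,0,0.016],[-0.15,0,0.019],[-0.17,0,0.022],[-0.184,0,0.0235],[-0.1908,0,0.0243],[-0.1908,0,0.0243],[-0.1908,0,0.0243],[-0.1908,0,0.0243],[-0.1908,0,0.0243]]' --gripper '[0.6,0.6,0.6,0.6,0.6,0.6,0.6,0.6,0.6,0.6,0.6,0.6,0.6]'

```text
t: 22.28
position: [455.7, -259.9, 269.9]
eef_rot: [[0.295, 0.001, -0.956], [0.956, -0.0, 0.295], [-0.0, -1.0, -0.001]]
wrist_force: [-0.7, 0.0, -0.3]
grip_width: 52.1
```

```bash
python3 look.py pics/p5.png 13
```

```text
22.2833 [ 455.7 -259.9  269.9] 52.11175738894328
```

View pics/p5.png

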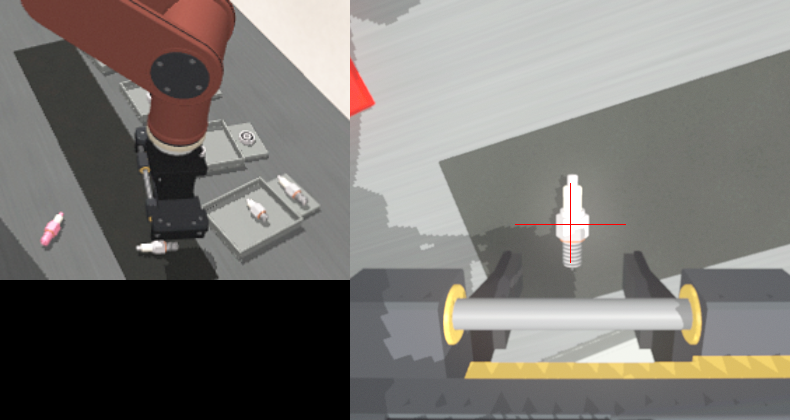

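The hexagon of the long plug is under the cross at (571,224), and the short plug lies in the plug tray. Gripping and placing the long plug.

step_arm --dr '[[0,0,0],[0,0,0],[0,0,0],[0,0,0],[0,0,0],[0,0,0],[0,0,0],[0,0,0],[0,0,0],[0,0,0],[0,0,0],[0,0,0],[0,0,0],[0,0,0],[0,0,0],[0,0,0]]' --travel '[[0,0.025,0],[0,0.05,0],[0,0.068,0],[0,0.077,0],[0,0.0815,0],[0,0.0815,0],[0,0.0815,0],[0,0.0815,0],[0,0.0815,0],[0,0.0815,0],[0,0.0815,0],[0,0.0815,0],[0,0.0815,0],[0,0.0815,0],[0,0.0815,0],[0,0.0815,0]]' --gripper '[0.6,0.6,0.6,0.6,0.6,0.6,0.15,0.15,0.15,0.15,0.15,0.15,0.15,0.15,0.15,0.15]' --squeeze 25

```text
t: 23.72
position: [455.3, -260.0, 188.7]
eef_rot: [[0.293, 0.0, -0.956], [0.956, -0.0, 0.293], [-0.0, -1.0, -0.001]]
wrist_force: [-1.4, 0.8, 6.5]
grip_width: 21.0
```

step_arm --dr '[[0,0,0],[0,0,0],[0,0,0],[0,0,0],[0,0,0],[0,0,0]]' --travel '[[0,0,0],[0,-0.01,0],[0,-0.03,0],[0,-0.06,0],[0,-0.0815,0],[0,-0.0815,0]]' --gripper '[0.15,0.15,0.15,0.15,0.15,0.15]'

```text
t: 24.22
position: [456.7, -261.1, 275.0]
eef_rot: [[0.293, 0.007, -0.956], [0.956, -0.005, 0.293], [-0.003, -1.0, -0.008]]
wrist_force: [1.0, -0.7, -0.3]
grip_width: 20.6
```

step_arm --dr '[[0,6,0],[0,12,0],[0,18,0],[0,24,0],[0,30,0],[0,36,0],[0,42,0],[0,48,0],[0,54,0],[0,60,0],[0,64,0],[0,64,0],[0,64,0]]' --travel '[[0.002,0,-0.007],[0.006,0,-0.02],[0.01,0,-0.034],[0.015,0,-0.051],[0.02,0,-0.068],[0.025,0,-0.086],[0.03,0,-0.103],[0.034,0,-0.117],[0.038,0,-0.13],[0.04,0,-0.137],[0.04,0,-0.137],[0.04,0,-0.137],[0.04,0,-0.137]]' --gripper '[0.15,0.15,0.15,0.15,0.15,0.15,0.15,0.15,0.15,0.15,0.15,0.15,0.15]'

```text
t: 25.3
position: [597.4, -261.5, 268.7]
eef_rot: [[0.987, -0.002, -0.158], [0.158, 0.001, 0.987], [-0.001, -1.0, 0.001]]
wrist_force: [-0.0, -0.5, -1.1]
grip_width: 20.7
```

step_arm --dr '[[0,0,0],[0,0,0],[0,0,0],[0,0,0],[0,0,0],[0,0,0],[0,0,0],[0,0,0],[0,0,0]]' --travel '[[0,0.025,0],[0,0.045,0],[0,0.062,0],[0,0.072,0],[0,0.076,0],[0,0.0785,0],[0,0.08,0],[0,0.08,0],[0,0.08,0]]' --gripper '[0.15,0.15,0.15,0.15,0.15,0.15,0.15,0.15,0.15]'

```text
t: 26.05
position: [598.3, -262.0, 190.9]
eef_rot: [[0.988, 0.002, -0.156], [0.156, -0.001, 0.988], [0.001, -1.0, -0.001]]
wrist_force: [-0.0, 0.3, -0.6]
grip_width: 21.0
```

step_arm --dr '[[0,0,0],[0,0,0],[0,0,0],[0,0,0],[0,0,0],[0,0,0],[0,0,0],[0,0,0],[0,0,0],[0,0,0]]' --travel '[[0,0.0005,0],[0,0.0005,0],[0,0.0005,0],[0,0.0005,0],[0,0.0005,0],[0,0.0005,0],[0,-0.02,0],[0,-0.05,0],[0,-0.08,0],[0,-0.1,0]]' --gripper '[0.26,0.3,0.34,0.38,0.4,0.4,0.4,0.4,0.4,0.4]'

```text
t: 26.88
position: [598.3, -262.0, 292.7]
eef_rot: [[0.988, 0.002, -0.156], [0.156, -0.001, 0.988], [0.002, -1.0, -0.002]]
wrist_force: [1.0, -0.8, 0.1]
grip_width: 34.9
```

step_arm --dr '[[0,0,0],[0,0,0],[0,0,0],[0,0,0],[0,0,0],[0,0,0],[0,0,0],[0,0,0],[0,0,0],[0,0,0],[0,0,0],[0,0,0]]' --travel '[[-0.03,-0.03,0],[-0.06,-0.06,0],[-0.09,-0.09,0],[-0.12,-0.12,0],[-0.15,-0.15,0],[-0.18,-0.15,0],[-0.2,-0.15,0],[-0.2,-0.15,0],[-0.2,-0.15,0],[-0.2,-0.15,0],[-0.2,-0.15,0],[-0.2,-0.15,0]]' --gripper '[0.4,0.4,0.4,0.4,0.4,0.4,0.4,0.4,0.4,0.4,0.4,0.4]'

```text
t: 27.88
position: [401.0, -292.7, 439.2]
eef_rot: [[0.988, -0.001, -0.157], [0.157, 0.001, 0.988], [-0.0, -1.0, 0.001]]
wrist_force: [-0.3, 0.0, 0.6]
grip_width: 34.7
```

Run:
```python
from bench import get_state,camera
from h import *
s=get_state();print(s["t"],s["position"].round(1))
a=camera("side")["image"][50:320,230:490];c=camera("top");k=rect(c,530,780,-360,360,8,1.1)
cv2.imwrite("pics/end.png",np.vstack([cv2.copyMakeBorder(cv2.resize(a,(308,320)),0,0,0,484,0),k])[...,::-1])
cv2.imwrite("pics/end.png",np.vstack([cv2.copyMakeBorder(cv2.resize(a,(308,320)),0,0,0,484,0),k])[...,::-1])
```

```text
27.8833 [ 401.  -292.7  439.2]
```

View pics/end.png

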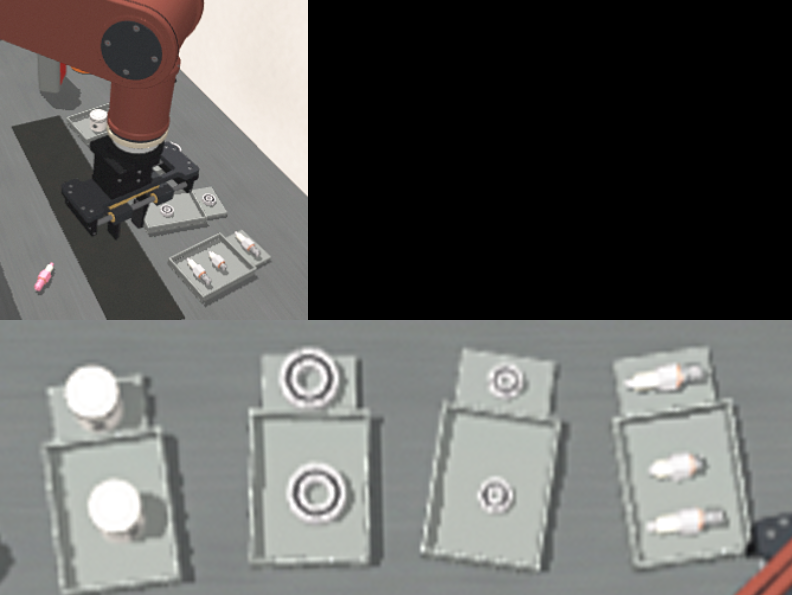

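The final view shows all five parts lying well inside the right trays: piston (115,505), large bearing (317,492), small bearing (495,495), and the two plugs (677,467) and (687,522), clear of each other. Handing in.

```bash
python3 -c "
from bench import job_done;print(job_done())"
```

```text
the job is handed in; nothing more can be done
None
```

All five parts are in their matching trays, and I handed the job in at about 28 s of the 104 s allowed; no verdict is reported. I lowered each part to within about 1–2 mm of its tray floor before releasing it.

- **Placement:** in the last top and side views every part is near its tray's centre and away from the walls. The piston is upright, the bearings are flat, and the two plugs lie side by side without touching. I judged this from the pictures and did not measure resting heights or tilts.
- **Grips:** the gripper widths matched the part sizes: about 51, 43, 29, 21 and 21 mm.
- **Forces:** wrist forces in the readings after each move stayed under 7 N.
- **Untouched items:** the oil bottle was never approached. The arm partly hides it in the last side view, and I did not measure its position again. I also left the pink plug and red tray alone.
- **Disagreement found:** the top-camera position for the large bearing was about 3 mm off the wrist-camera view. I corrected for it there, and shifted the targets for the other parts by a millimetre or two to match.

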